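Part two jammed twine cones in the air vice

ROBOT

A 6-joint arm with a two-finger parallel gripper is mounted at the origin on the work surface. World frame = base frame: x ahead of the robot, y to its left, z up, the work surface at z = 0. Lengths are in m, angles in rad, forces in N, time in s.
With the tool pointing down it reaches from about 0.25 to 0.725 m from the base axis. Payload 4 kg.
Tool frame: the origin (TCP) lies on the centre line of the jaws, within the pads' length; the fingertips stand tip_reach ahead of it and the grasp point (between the pads) lies 5 mm behind it (tip_reach is the distance from the TCP to the fingertips, in m); z points along the fingers, y is the direction in which the jaws open and shut (so a half turn about z gives the same grasp; the last joint's range is limited). The gripper opens to 85 mm and grips with 20 to 120 N. Pads are 22 mm wide; open, the fingers measure 114 mm over their backs; the gripper's body (76 mm by 85 mm) begins 54 mm behind the grasp point. The pads swing forward as they close: fully open they stand 13 mm farther back than shut.
Start: joints at [-1.248, 0.241, 0.005, 1.335, 0, 1.571], TCP at [0.159, -0.474, 0.245] pointing down, gripper open.
Joint ranges: [-2.72, 2.72], [-1.05, 1.87], [-1.09, 1.28], [-1.99, 2.15], [-1.42, 1.44], [-3.14, 3.14]. Speed limits (rad/s): [2.79, 2.79, 3.14, 3.14, 3.14, 3.14].

INTERFACE

Orientations are given as a unit quaternion [x, y, z, w].
In Python, from workcell import * gives the robot as it stands.
- The arm moves only by the tool arm_command, never from a script. Its arguments are lists of equal length, an entry for each row: "translation": the shift along the tool's x, y, z in cm, a list of three; "turn": the turn about the tool's z in rad; "hand": the closure, from 0 (fully open) to 1 (shut). In form: {"translation": [[x, y, z], ...], "turn": [turn, ...], "hand": [hand, ...]}. A call has 1 to 5 rows; each row is the pose to reach, as a shift and turn from the pose commanded when the call began, along the tool's axes at that moment; what a row does not reach only later rows make up. A row lasts 1/12 s, in which the tool goes at most 41.7 mm and 7.16 degrees, less where a joint would pass 70% of its speed; a pose out of reach is approached as far as the arm can. A call with a gripper value outside its range is refused whole. The fingers move at their own pace and stop on an object; the grip force is fixed at half the most. Time passes only in rows, so rows that repeat a pose let the fingers close. It gives the time, the measured TCP pose, the force and the opening at its end, in the units of the state.
- get_obs(): the state, without advancing time (a new reading comes with each control period).
- camera(name): name is "scene" or "top" or "wrist"; returns (picture, depth): 384x512x3 uint8, red, green, blue; 384x512 float32, m along the optical axis (not along the pixel's ray), 0 where there is no reading.
- camera_info(name): a dict with "mtx" (3x3 intrinsics, pixels), "dist_coeffs" ([k1, k2, p1, p2, k3] as OpenCV has them; the pictures are not rectified), "world_to_cam" (4x4, takes a point from world to camera coordinates). Camera axes: x right, y down, z forward; pixel columns grow to the right and rows downward; lengths in m; the calibration is good to about 2 mm. A picture is of the moment at which its call begins: read the wrist's pose just before it. camera_info takes no time and is no camera call; for the wrist camera it gives the pose at the moment of the call.
- job_done(): hands the job in, once; it reports no verdict.
Trained networks look in the newest picture that a camera, given by its name, has taken for a name from the list of things; names that differ only in an ending like _2 or _b are one class to them, and where a whole thing is asked for, a point or a joint stands for the part that bears it (a point fixed in the world has none). Each returns a list of dicts, best first, with "conf" (0 to 1); they miss things now and then, are a little off and sometimes report something else, mostly with a low value. They report only what shows in the picture. A call takes as long as a camera call. They do not tell look-alikes from the thing itself.
- search_frame(camera, name): "location" ([row, column] in pixels, amid what is visible of it).
- spot_point(camera, name): "location" ([row, column] in pixels: a listed point, or the origin of a listed thing).
The state is a dict: "clock": time; "joint_pos": joint angles; "joint_vel": joint speeds; "tau": joint torques, N m; "eef_pos": TCP position; "tool_rot": TCP orientation; "ft_force": force on the tool from outside, world axes, zero at the start; "ft_torque": the same for the moment, N m; "grip_width": finger opening in m.
Only numpy, scipy, OpenCV 4.12 (cv2) and the standard library are available. Lean on these libraries where they do the work, as an engineer would, in place of code of your own. Each camera call takes 0.05 s, during which the arm holds its last target. There are 200 camera calls.

TASK

Two empty twine cones are jammed one over the other on the bed of the air vice. Push the spring-centred valve lever over to the closing side (away from the cones) and hold it until the jaws grip the foot of the green inner cone, then let it spring back to centre; lift the orange outer cone straight off, leaving the green one gripped in the vice, and set it down upright in the wooden tray beside the orange cone already standing there. Leave that cone and everything else on the bench where it is.

Things in the scene. Friction and masses are not known exactly. Their poses are not given: they have to be found in the camera images.
- vice: Air vice, fixed to the bench: dark base plate 180 (x) x 525 mm (y, from -225 to 300), 12 mm thick; blue casting; aluminium cylinder at its +y end (y 117 to 292 mm, 96 mm tall); grey hand valve at its -y end; a gauge at (-60, -115 mm), 80 mm tall. Origin at table height below the middle of the bed; x to the back, y from the valve past the jaws to the cylinder.
- bed (a point): Middle of the vice's ground bed, 45 mm above the table, on which the cones stand; the jaws either side are 100 mm wide (along the vice's x) and rise to 69 mm above the table.
- vice_jaw: Moving jaw (110 x 32 mm); origin arbitrary, see jaw_face. With the lever held over to + air drives it to the vice's -y (shut) at about 10 mm/s until it grips; held over to - it opens; lever centred it stays put and keeps its grip. From 70 to 90 mm apart they shut to about 61 mm on the inner cone's foot in 1 to 3.5 s; hold about 1 s more for the full grip (12 N): let go sooner, it is loose.
- jaw_face (a point): Centre of the moving jaw's steel face, 57 mm above the table.
- fixed_face (a point): Centre of the fixed jaw's steel face, 57 mm above the table; the opening between the jaws is the distance from here to jaw_face.
- valve_lever (a joint): Angle of the valve lever: 0 upright (spring-centred); + with the knob pushed to the vice's -y, away from the cones (shuts the jaws); - towards the cones (opens). Stops at +0.42 and -0.42 rad. It begins to pass air at about 0.2 rad and passes it fully beyond 0.3, so push it to its stop: about 8 N at the knob. Let go, it returns to 0 within about a second.
- knob (a point): Centre of the lever's black ball knob, 30 mm in diameter, 90 mm from the pivot on an 11 mm rod. Pivot 70 mm above the table at (0, -170 mm) of the vice, its axis along the vice's x; upright, the knob is 160 mm above the table. Nothing near it is taller than 80 mm except the cones, 165 mm away.
- inner_cone: Green plastic inner cone, hollow, open at both ends, 125 mm tall, 62 mm across the foot, 32 mm across the nose, wall 3 mm, 0.04 to 0.09 kg. Origin at the centre of its foot, z up its axis. It stands on the vice's bed between the jaws with play on both sides; only its lowest 32 mm show.
- outer_cone: Orange outer cone, same shape and mass; origin at the centre of its foot, nose 125 mm above. It sits over the inner cone, its foot 32 mm above the inner's, and is jammed: 6 to 9 N upward over the first 15 mm frees it, then it comes off freely (raise it 95 mm or more to clear). With the inner cone not gripped both come up together. Grip it across the nose: 39 mm wide 30 mm below the top.
- tray: Shallow open wooden tray fixed to the bench, 220 (its x) x 130 (its y) x 35 mm tall, walls and floor 5 mm. Origin under the middle of its floor. Its yaw can be anything.
- tray_cone: An orange cone of the same shape already standing in the tray, in the half towards the tray's -x (45 to 65 mm from the middle); the other half (+x) is free for the outer cone. Origin at the centre of its foot. Not to be moved.
- twine_cone: Bystander: a full cone of jute twine, 112 mm across, 140 mm tall, standing. Origin under its centre.
- cord_reel: Bystander: a small black-flanged reel of white and red cord, 110 mm across, 70 mm tall, lying flat on a flange. Origin under its centre.
- calculator: Bystander: a grey desk calculator 150 x 105 x 17 mm. Origin under its centre.
- card_reader: Bystander: a black card terminal 165 x 78 x 40 mm. Origin under its centre.
- fid: Bystander: a wooden splicing fid 195 mm long, 26 mm thick, lying along its x. Origin under its middle; the point towards +x.
- shackle: Bystander: a steel bow shackle about 80 x 58 mm, 18 mm tall, lying flat. Origin under its middle.
There are look-alikes about, which are no part of the job. What is shaped like the outer_cone but pink or purple is not meant. Of the things that look like the inner_cone, the larger one is meant.

How it is judged:
On the way, in this order (a step that is already met when the one before it is completed fails the run):
1. the lever is held over to the closing side until the jaws grip the inner cone (value of joint valve_lever above 0.2 rad and contact force between vice_jaw and inner_cone above 5 N), for 0.2 s.
2. the lever is let go and is back at centre, the inner cone gripped (value of joint valve_lever between -0.06 and 0.06 rad and contact force between the arm and valve_lever below 0.1 N and contact force between vice_jaw and inner_cone above 5 N), for 0.3 s.
3. the outer cone is off and clear of the inner one, which stays gripped in the vice (horizontal distance between outer_cone and inner_cone above 0.07 m and contact force between vice_jaw and inner_cone above 5 N and z of inner_cone in the frame of vice between 0.041 and 0.049 m and angle between inner_cone's own z axis and vertical below 0.08 rad), for 0.2 s.
At the end, for the whole second after the job is handed in: The orange outer cone stands upright (within 0.08 rad) and still on the floor of the tray, inside its walls; the green inner cone still stands on the vice's bed (within 4 mm of its height, upright within 0.08 rad), gripped by the jaws with more than 5 N; the lever is back within 0.06 rad of centre (x of outer_cone in the frame of tray between -0.08 and 0.08 m and y of outer_cone in the frame of tray between -0.036 and 0.036 m and z of outer_cone in the frame of tray between 0.001 and 0.009 m and angle between each of outer_cone, inner_cone's own z axis and vertical below 0.08 rad and linear speed of outer_cone below 0.02 m/s and contact force between vice_jaw and inner_cone above 5 N and z of inner_cone in the frame of vice between 0.041 and 0.049 m and value of joint valve_lever between -0.06 and 0.06 rad); the robot touches nothing.
It fails at once if the inner cone is dragged up out of the vice (z of inner_cone in the frame of vice above 0.06 m).
It fails at once if the outer cone is dropped or thrown (moving faster than 0.6 m/s with no finger on it) (linear speed of outer_cone above 0.6 m/s and contact force between the fingers and outer_cone below 0.02 N).
It fails at once if the cone standing in the tray is knocked over or shifted by more than 25 mm (distance of tray_cone from where it was at the start of the episode above 0.025 m or angle between tray_cone's own z axis and vertical above 0.3 rad).
It fails at once if another thing on the bench is moved by more than 30 mm (distance of any of twine_cone, cord_reel, calculator, card_reader, fid, shackle from where it was at the start of the episode above 0.03 m).
It also fails if it takes over 58 s, if anything falls off the work surface, if the arm or the gripper's body presses on something with over 40 N, if the wrist force passes 120 N, or if a joint passes its speed limit or range.

## Working session

There is one attempt and no reset: what is moved stays moved. The work goes in short steps, Python scripts to look and compute and a tool call to move; the robot and the scene stay as the last step left them, time stands still between calls to the robot, and variables do not carry over. Pictures are saved under pics/ and viewed, about 8 in all and at most 12, crops included, and the job is handed in when it is done.

Besides the shell and the picture viewer there is one more tool, called after "Request:" by a JSON object that holds its "name" and its "arguments", one argument or row to a line. arm_command: Moves the arm, as the interface text tells. Its arguments: {"type":"object","properties":{"translation":{"type":"array","items":{"type":"array","items":{"type":"number"}}},"turn":{"type":"array","items":{"type":"number"}},"hand":{"type":"array","items":{"type":"number"}}},"required":["translation","turn","hand"]}

```bash
mkdir -p pics; ls; cat > h.py <<'E'
from workcell import *
import numpy as np, cv2
def px2w(cam,r,c,depth=None,z=None,ci=None):
    ci=ci or camera_info(cam); M=np.array(ci["mtx"],float); D=np.array(ci["dist_coeffs"],float); T=np.linalg.inv(np.array(ci["world_to_cam"]))
    u=cv2.undistortPoints(np.array([[[c,r]]],float),M,D)[0,0]; ray=T[:3,:3]@np.array([u[0],u[1],1]); o=T[:3,3]
    s=depth if z is None else (z-o[2])/ray[2]
    return o+s*ray
E
python3 - <<'E'
from h import *
o=get_obs(); print({k:np.round(v,3) for k,v in o.items()})
for cam in ["top","scene"]:
    p,d=camera(cam); cv2.imwrite(f"pics/{cam}1.png",p[:,:,::-1]); np.save(f"pics/{cam}1.npy",d)
    for n in ["bed","jaw_face","fixed_face","knob","inner_cone","outer_cone","tray","tray_cone","twine_cone","vice"]:
        for q in spot_point(cam,n)[:4]:
            r,c=q["location"]; print(cam,n,round(q["conf"],2),np.round([r,c]),)
E
```

```text
pics
{'clock': np.float64(0.0), 'joint_pos': array([-1.248,  0.241,  0.004,  1.335, -0.   ,  1.571]), 'joint_vel': array([ 0.002,  0.001,  0.001,  0.001, -0.   ,  0.002]), 'tau': array([ 0.0000e+00, -3.7232e+01,  2.5241e+01,  1.7000e-02, -0.0000e+00,
       -0.0000e+00]), 'eef_pos': array([ 0.158, -0.474,  0.244]), 'tool_rot': array([ 0.987,  0.161, -0.   , -0.001]), 'ft_force': array([-0.351,  0.508, -0.442]), 'ft_torque': array([-0.067, -0.001,  0.02 ]), 'grip_width': np.float64(0.085)}
top bed 0.97 [188. 195.]
top jaw_face 0.75 [186. 177.]
top fixed_face 0.69 [191. 207.]
top knob 0.67 [119. 330.]
top knob 0.57 [185. 251.]
top inner_cone 0.59 [187. 194.]
top inner_cone 0.51 [241. 223.]
top outer_cone 0.88 [191. 192.]
top outer_cone 0.82 [241. 194.]
top outer_cone 0.62 [143. 217.]
top tray 0.7 [193. 365.]
top tray_cone 0.87 [182. 381.]
top twine_cone 0.85 [121. 330.]
top vice 0.59 [188. 194.]
scene bed 0.81 [208. 320.]
scene bed 0.54 [198. 315.]
scene bed 0.43 [206. 304.]
scene jaw_face 0.71 [206. 331.]
scene fixed_face 0.71 [206. 302.]
scene knob 0.71 [179. 261.]
scene inner_cone 0.65 [209. 315.]
scene inner_cone 0.52 [185. 288.]
scene inner_cone 0.35 [207. 142.]
scene outer_cone 0.91 [200. 316.]
scene outer_cone 0.68 [261. 294.]
scene tray 0.9 [206. 142.]
scene tray 0.26 [205. 315.]
scene tray_cone 0.91 [213. 130.]
scene vice 0.68 [218. 316.]
```

```bash
python3 - <<'E'
import cv2
a=cv2.imread("pics/top1.png");cv2.imwrite("pics/top1c.png",cv2.resize(a[70:290,130:450],None,fx=2.5,fy=2.5,interpolation=cv2.INTER_CUBIC))
b=cv2.imread("pics/scene1.png");cv2.imwrite("pics/scene1c.png",cv2.resize(b[100:320,80:400],None,fx=2.5,fy=2.5,interpolation=cv2.INTER_CUBIC))
E
```

```text
(no output)
```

View pics/top1c.png

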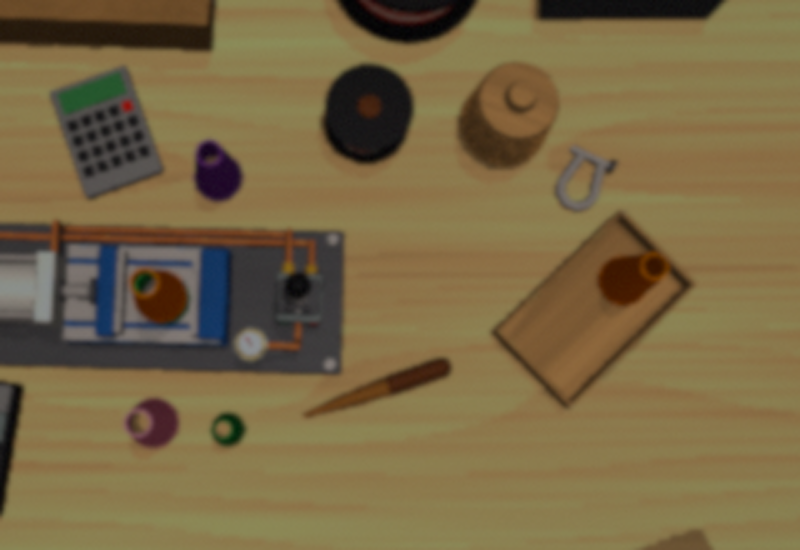

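View pics/scene1c.png

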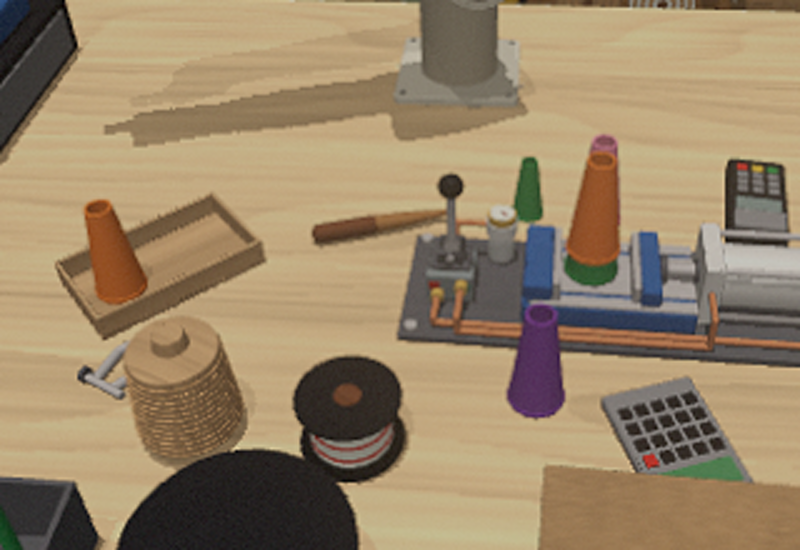

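Top view (full pixels): the jammed pair is at (185,190), with an orange cone over a green foot, on the vice bed. The knob is at (184,249). The tray is around (193,367), with its cone's nose at (176,391).

Candidates for outer_cone are orange on the vice (185,190), pink (239,190), purple (137,216) and the tray cone. The one on the vice is the only orange cone over green. For the inner cone, the small free green one at (242,221) is the look-alike; the larger one sits under the orange. The crops confirm both.

```bash
python3 - <<'E'
from h import *
d=np.load("pics/top1.npy")
f=lambda x,y:(70+y/2.5,130+x/2.5)
for n,x,y,z in [("knob",297,286,.165),("nose",146,283,.202),("pink nose",139,421,.125),("purple",209,153,.125),("smallgreen",224,424,.08),("traynose",653,267,.13),("tA",621,213,.035),("tB",691,285,.035),("tC",566,405,.035),("tD",494,332,.035),("baseTR",342,236,.012),("baseBR",340,372,.012),("fid R",450,365,.02),("fid L",305,415,.02),("twine",520,95,.14),("reel",370,105,.07),("gauge",251,344,.08),("jawblueR top",230,250,.069),("jawblueR bot",226,345,.069),("shackle",585,180,.01)]:
    r,c=f(x,y); dd=d[int(r),int(c)]
    print(n,np.round(px2w("top",r,c,z=z),3),np.round(px2w("top",r,c,depth=dd),3) if dd else None)
ds=np.load("pics/scene1.npy")
for n,x,y,z in [("knob",451,186,.16),("nose",602,161,.202),("traynose",98,206,.13),("purplenose",541,315,.125)]:
    r,c=100+y/2.5,80+x/2.5; print("scene",n,np.round(px2w("scene",r,c,z=z),3),np.round(px2w("scene",r,c,depth=ds[int(r),int(c)]),3))
print(camera_info("wrist")["world_to_cam"],get_obs()["clock"])
E
```

```text
knob [0.51  0.025 0.165] [0.509 0.025 0.172]
nose [0.51  0.186 0.202] [0.528 0.206 0.07 ]
pink nose [0.364 0.204 0.125] [0.364 0.224 0.002]
purple [0.672 0.126 0.125] [0.694 0.135 0.041]
smallgreen [0.36  0.112 0.08 ] [0.36  0.118 0.003]
traynose [ 0.533 -0.379  0.13 ] [ 0.542 -0.399  0.069]
tA [ 0.615 -0.374  0.035] [ 0.614 -0.373  0.04 ]
tB [ 0.524 -0.456  0.035] [ 0.524 -0.456  0.035]
tC [ 0.379 -0.297  0.035] [ 0.38  -0.301  0.018]
tD [ 0.469 -0.213  0.035] [ 0.471 -0.218  0.009]
baseTR [ 0.593 -0.03   0.012] [ 0.593 -0.03   0.013]
baseBR [ 0.423 -0.026  0.012] [ 0.423 -0.026  0.01 ]
fid R [ 0.43 -0.16  0.02] [ 0.429 -0.16   0.024]
fid L [0.37  0.018 0.02 ] [0.37  0.018 0.013]
twine [ 0.733 -0.233  0.14 ] [ 0.733 -0.233  0.141]
reel [ 0.744 -0.064  0.07 ] [ 0.745 -0.064  0.069]
gauge [0.453 0.081 0.08 ] [0.453 0.081 0.079]
jawblueR top [0.567 0.106 0.069] [0.574 0.109 0.026]
jawblueR bot [0.453 0.111 0.069] [0.456 0.114 0.028]
shackle [ 0.662 -0.339  0.01 ] [ 0.665 -0.342 -0.002]
scene knob [0.518 0.027 0.16 ] [0.526 0.027 0.167]
scene nose [0.519 0.19  0.202] [0.5   0.192 0.188]
scene traynose [ 0.538 -0.378  0.13 ] [ 0.524 -0.386  0.118]
scene purplenose [0.679 0.128 0.125] [0.658 0.129 0.104]
[[ 3.17225586e-01 -9.48350049e-01  3.34049069e-04 -5.00587259e-01]
 [-9.15325977e-01 -3.06086764e-01  2.61704507e-01 -3.48754719e-02]
 [-2.48085234e-01 -8.33251295e-02 -9.65147988e-01  3.78135308e-01]
 [ 0.00000000e+00  0.00000000e+00  0.00000000e+00  1.00000000e+00]] 1.1
```

```bash
python3 - <<'E'
import workcell; print([ (k,getattr(workcell,k)) for k in dir(workcell) if not k.startswith('_')][:30])
import numpy as np
R=np.array([[.948,.317],[.317,-.948]])  # rows: tool x,y in world
print(R@(np.array([.513,.027])-[.158,-.474]))
E
```

```text
[('Unreachable', <class 'workcell.Unreachable'>), ('camera', <function make.<locals>.drawn_camera at 0x7fd5c50ac0e0>), ('camera_info', <function make.<locals>.<lambda> at 0x7fd5c50ac680>), ('get_obs', <function make.<locals>.<lambda> at 0x7fd5c50ac5e0>), ('job_done', <function connect.<locals>.done at 0x7fd5c501f740>), ('search_frame', <function make.<locals>.keyed.<locals>.call at 0x7fd5c50ac7c0>), ('spot_point', <function make.<locals>.keyed.<locals>.call at 0x7fd5c50ac900>), ('tip_reach', 0.014)]
[ 0.495357 -0.362413]
```

Request:
{"name": "arm_command", "arguments": {
  "translation": [
    [3,-2,0],
    [6,-4,-1],
    [9,-6,-2],
    [12,-8,-3],
    [15,-11,-3]
  ],
  "turn": [0.07,0.14,0.21,0.28,0.35],
  "hand": [0,0,0,0,0]
}}

```text
clock: 1.52
eef_pos: [0.2675, -0.3234, 0.2772]
tool_rot: [1.0, -0.016, 0.002, 0.002]
ft_force: [1.5, -0.8, 0.1]
grip_width: 0.0854
```

```bash
python3 - <<'E'
from h import *
o=get_obs(); print({k:np.round(v,3) for k,v in o.items()})
from scipy.spatial.transform import Rotation as R
r=R.from_quat(o["tool_rot"]).as_matrix();print(r.round(3)); print(r.T@(np.array([.513,.027,.245])-o["eef_pos"]))
E
```

```text
{'clock': np.float64(1.517), 'joint_pos': array([-0.88 ,  0.064, -0.123,  1.379,  0.   ,  2.294]), 'joint_vel': array([ 1.065, -0.452, -0.54 , -0.068,  0.01 ,  1.878]), 'tau': array([ -6.049, -27.427,  25.231,   0.84 ,  -0.229,  -1.623]), 'eef_pos': array([ 0.267, -0.323,  0.277]), 'tool_rot': array([ 1.   , -0.016,  0.002,  0.002]), 'ft_force': array([ 1.481, -0.806,  0.123]), 'ft_torque': array([-0.005, -0.04 ,  0.002]), 'grip_width': np.float64(0.085)}
[[ 0.999 -0.032  0.003]
 [-0.032 -0.999 -0.004]
 [ 0.003  0.004 -1.   ]]
[ 0.23410103 -0.35815731  0.03164009]
```

Request:
{"name": "arm_command", "arguments": {
  "translation": [
    [2.4,-3.6,0],
    [4.8,-7.2,0],
    [7.2,-10.8,0],
    [9.6,-14.4,0],
    [12,-18,0]
  ],
  "turn": [-0.12,-0.24,-0.36,-0.48,-0.6],
  "hand": [0,0,0,0,0]
}}

```text
clock: 1.93
eef_pos: [0.3866, -0.151, 0.2757]
tool_rot: [0.958, 0.285, 0.0, 0.0]
ft_force: [0.6, -0.4, 0.8]
grip_width: 0.0856
```

Request:
{"name": "arm_command", "arguments": {
  "translation": [
    [2,-0.8,0],
    [6,-2.4,0],
    [9,-3.6,0],
    [12,-4.8,0],
    [14,-5.6,0]
  ],
  "turn": [-0.12,-0.24,-0.36,-0.48,-0.6],
  "hand": [0,0,0,0,0]
}}

```text
clock: 2.35
eef_pos: [0.4746, -0.0273, 0.2752]
tool_rot: [0.831, 0.557, 0.0, -0.0]
ft_force: [0.4, -1.3, 0.1]
grip_width: 0.0856
```

Request:
{"name": "arm_command", "arguments": {
  "translation": [
    [0,0,0],
    [0,0,0],
    [0,0,0],
    [0,0,0],
    [0,0,0]
  ],
  "turn": [-0.12,-0.24,-0.36,-0.48,-0.6],
  "hand": [0,0,0,0,0]
}}

```text
clock: 2.77
eef_pos: [0.4732, -0.0297, 0.2753]
tool_rot: [0.63, 0.777, -0.0, -0.0]
ft_force: [0.9, 0.6, 0.2]
grip_width: 0.0855
```

Request:
{"name": "arm_command", "arguments": {
  "translation": [
    [0,0,0],
    [0,0,0],
    [0,0,0],
    [0,0,0],
    [0,0,0]
  ],
  "turn": [-0.12,-0.24,-0.36,-0.48,-0.6],
  "hand": [0,0,0,0,0]
}}

```text
clock: 3.18
eef_pos: [0.4732, -0.0299, 0.2753]
tool_rot: [0.372, 0.928, 0.0, 0.0]
ft_force: [0.9, 0.1, 0.3]
grip_width: 0.0853
```

Request:
{"name": "arm_command", "arguments": {
  "translation": [
    [0,0,0],
    [0,0,0],
    [0,0,0],
    [0,0,0],
    [0,0,0]
  ],
  "turn": [-0.12,-0.24,-0.36,-0.48,-0.6],
  "hand": [0,0,0,0,0]
}}

```text
clock: 3.6
eef_pos: [0.4731, -0.0299, 0.2753]
tool_rot: [0.081, 0.997, 0.0, -0.0]
ft_force: [0.2, -0.0, -0.7]
grip_width: 0.0853
```

```bash
cat >> h.py <<'E'
from scipy.spatial.transform import Rotation as Ro
def rel(t):
    o=get_obs(); r=Ro.from_quat(o["tool_rot"]).as_matrix(); print(o["clock"].round(2),o["eef_pos"].round(4),"yaw",np.degrees(np.arctan2(r[1,0],r[0,0])).round(1),"q",o["joint_pos"].round(2),"rel cm",(r.T@(np.array(t)-o["eef_pos"])*100).round(2),"F",o["ft_force"].round(1))
E
python3 - <<'E'
from h import *
rel([.513,.027,.16])
p,d=camera("wrist"); cv2.imwrite("pics/w1.png",p[:,:,::-1]); np.save("pics/w1.npy",d)
ci=camera_info("wrist")
for n in ["knob","outer_cone"]:
    for q in spot_point("wrist",n)[:3]: 
        r,c=q["location"];print(n,q, px2w("wrist",r,c,z={"knob":.16,"outer_cone":.077}[n],ci=ci).round(3), d[int(r),int(c)], px2w("wrist",r,c,depth=d[int(r),int(c)],ci=ci).round(3))
E
```

```text
Traceback (most recent call last):
  File "h.py", line 10, in rel
    o=get_obs(); r=Ro.from_quat(o["tool_rot"]).as_matrix(); print(o["clock"].round(2),o["eef_pos"].round(4),"yaw",np.degrees(np.arctan2(r[1,0],r[0,0])).round(1),"q",o["joint_pos"].round(2),"rel cm",(r.T@(np.array(t)-o["eef_pos"])*100).round(2),"F",o["ft_force"].round(1))
                                                                  ^^^^^^^^^^^^^^^^
AttributeError: 'float' object has no attribute 'round'
```

```bash
sed -i 's/o\["clock"\].round(2)/o["clock"]/' h.py
python3 - <<'E'
from h import *
rel([.513,.027,.16])
p,d=camera("wrist"); cv2.imwrite("pics/w1.png",p[:,:,::-1]); np.save("pics/w1.npy",d)
ci=camera_info("wrist")
for n in ["knob","outer_cone"]:
    for q in spot_point("wrist",n)[:3]: 
        r,c=q["location"];print(n,q, px2w("wrist",r,c,z={"knob":.16,"outer_cone":.077}[n],ci=ci).round(3), d[int(r),int(c)], px2w("wrist",r,c,depth=d[int(r),int(c)],ci=ci).round(3))
E
```

```text
3.6 [ 0.4731 -0.0299  0.2753] yaw 170.7 q [-0.06  0.18  0.    1.4   0.    0.1 ] rel cm [-3.01  6.26 11.53] F [ 0.2 -0.  -0.7]
knob {'location': [230.9, 345.0], 'conf': 0.67} [0.515 0.027 0.16 ] 0.24712715 [0.509 0.024 0.174]
outer_cone {'location': [167.0, 486.7], 'conf': 0.63} [0.507 0.185 0.077] 0.30125988 [0.498 0.166 0.108]
outer_cone {'location': [22.6, 464.5], 'conf': 0.63} [0.374 0.164 0.077] 0.32632944 [0.371 0.181 0.048]
```

View pics/w1.png

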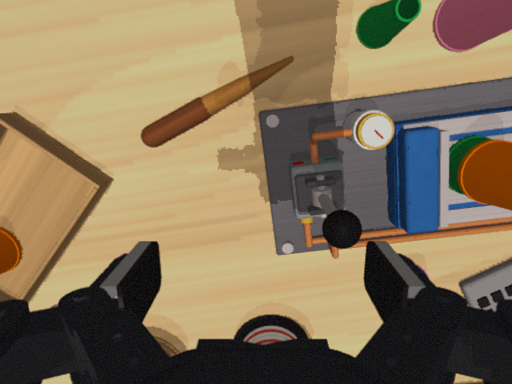

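The wrist view shows the knob at (231,345), near (0.514, 0.027), well clear of the gauge at (130,374). I'll straddle it with the open fingers.

Request:
{"name": "arm_command", "arguments": {
  "translation": [
    [-1.5,3.1,0],
    [-3,6.2,0],
    [-3,6.2,4],
    [-3,6.2,7],
    [-3,6.2,8]
  ],
  "turn": [-0.07,-0.14,-0.14,-0.14,-0.14],
  "hand": [0,0,0,0,0]
}}

```text
clock: 4.17
eef_pos: [0.5107, 0.0267, 0.1909]
tool_rot: [0.015, 1.0, -0.0, -0.004]
ft_force: [-0.9, -0.6, -0.4]
grip_width: 0.0855
```

Request:
{"name": "arm_command", "arguments": {
  "translation": [
    [0,0,2],
    [0,0,4],
    [0,0,5.7],
    [0,0,5.7],
    [0,0,5.7]
  ],
  "turn": [0,0,0,0,0],
  "hand": [0,0,0,0,0]
}}

```text
clock: 4.58
eef_pos: [0.5127, 0.0259, 0.1384]
tool_rot: [0.015, 1.0, -0.0, -0.001]
ft_force: [0.5, -0.1, -0.1]
grip_width: 0.0857
```

```bash
python3 - <<'E'
from h import *
rel([.513,.027,.138])
E
```

```text
4.5833 [0.5127 0.0259 0.1384] yaw 178.2 q [ 0.05  0.34 -0.15  1.08  0.    0.08] rel cm [-0.03  0.11  0.04] F [ 0.5 -0.1 -0.1]
```

Request:
{"name": "arm_command", "arguments": {
  "translation": [
    [0,-1.5,0],
    [0,-2.7,0],
    [0,-4,0],
    [0,-5,0],
    [0,-6,0]
  ],
  "turn": [0,0,0,0,0],
  "hand": [0,0,0,0,0]
}}

```text
clock: 5.0
eef_pos: [0.5125, -0.0325, 0.1395]
tool_rot: [0.014, 1.0, 0.003, 0.001]
ft_force: [2.9, 10.3, -7.3]
grip_width: 0.0852
```

Request:
{"name": "arm_command", "arguments": {
  "translation": [
    [0,-0.3,0],
    [0,-0.5,0],
    [0,-0.6,0],
    [0,-0.6,0]
  ],
  "turn": [0,0,0,0],
  "hand": [0,0,0,0]
}}

```text
clock: 5.33
eef_pos: [0.5122, -0.0375, 0.1385]
tool_rot: [0.014, 1.0, 0.003, 0.001]
ft_force: [1.9, 9.9, -5.5]
grip_width: 0.0857
```

```bash
python3 - <<'E'
from h import *
rel([.513,-.04,.138])
p,d=camera("scene"); cv2.imwrite("pics/s2.png",cv2.resize(p[130:250,220:400,::-1],None,fx=4,fy=4))
E
```

```text
5.3333 [ 0.5122 -0.0375  0.1385] yaw 178.4 q [-0.08  0.34 -0.15  1.08  0.01 -0.05] rel cm [-0.09 -0.25  0.05] F [ 1.9  9.9 -5.5]
```

View pics/s2.png

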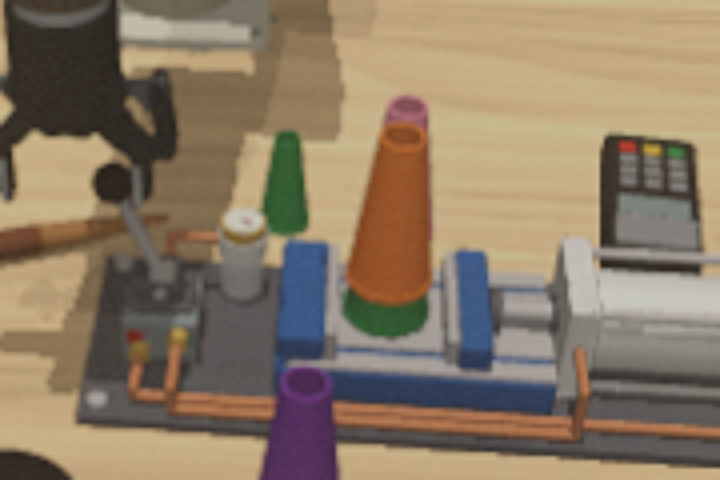

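The crop shows the knob at (182,112) pushed well over by the +y finger, and the jaws have begun to close. I'll press a little further and hold.

Request:
{"name": "arm_command", "arguments": {
  "translation": [
    [0,-0.3,0],
    [0,-0.3,0],
    [0,-0.3,0],
    [0,-0.3,0],
    [0,-0.3,0]
  ],
  "turn": [0,0,0,0,0],
  "hand": [0,0,0,0,0]
}}

```text
clock: 5.8
eef_pos: [0.5118, -0.0399, 0.1383]
tool_rot: [0.014, 1.0, 0.004, 0.001]
ft_force: [3.3, 10.7, -7.0]
grip_width: 0.0855
```

Request:
{"name": "arm_command", "arguments": {
  "translation": [
    [0,0,0],
    [0,0,0],
    [0,0,0],
    [0,0,0],
    [0,0,0]
  ],
  "turn": [0,0,0,0,0],
  "hand": [0,0,0,0,0]
}}

```text
clock: 6.22
eef_pos: [0.5118, -0.0399, 0.1383]
tool_rot: [0.014, 1.0, 0.004, 0.0]
ft_force: [2.6, 12.2, -7.3]
grip_width: 0.0855
```

Request:
{"name": "arm_command", "arguments": {
  "translation": [
    [0,0,0],
    [0,0,0],
    [0,0,0],
    [0,0,0],
    [0,0,0]
  ],
  "turn": [0,0,0,0,0],
  "hand": [0,0,0,0,0]
}}

```text
clock: 6.63
eef_pos: [0.5118, -0.0399, 0.1383]
tool_rot: [0.014, 1.0, 0.004, 0.0]
ft_force: [3.3, 10.8, -6.2]
grip_width: 0.0852
```

Request:
{"name": "arm_command", "arguments": {
  "translation": [
    [0,0,0],
    [0,0,0],
    [0,0,0],
    [0,0,0],
    [0,0,0]
  ],
  "turn": [0,0,0,0,0],
  "hand": [0,0,0,0,0]
}}

```text
clock: 7.05
eef_pos: [0.5118, -0.0398, 0.1383]
tool_rot: [0.014, 1.0, 0.004, 0.0]
ft_force: [2.5, 11.3, -5.8]
grip_width: 0.0853
```

Request:
{"name": "arm_command", "arguments": {
  "translation": [
    [0,0,0],
    [0,0,0],
    [0,0,0],
    [0,0,0],
    [0,0,0]
  ],
  "turn": [0,0,0,0,0],
  "hand": [0,0,0,0,0]
}}

```text
clock: 7.47
eef_pos: [0.5118, -0.0399, 0.1383]
tool_rot: [0.014, 1.0, 0.004, 0.0]
ft_force: [3.6, 10.7, -6.1]
grip_width: 0.0852
```

Request:
{"name": "arm_command", "arguments": {
  "translation": [
    [0,0,0],
    [0,0,0],
    [0,0,0],
    [0,0,0],
    [0,0,0]
  ],
  "turn": [0,0,0,0,0],
  "hand": [0,0,0,0,0]
}}

```text
clock: 7.88
eef_pos: [0.5118, -0.0398, 0.1383]
tool_rot: [0.014, 1.0, 0.004, 0.0]
ft_force: [2.7, 11.7, -6.3]
grip_width: 0.0849
```

Request:
{"name": "arm_command", "arguments": {
  "translation": [
    [0,0,0],
    [0,0,0],
    [0,0,0],
    [0,0,0],
    [0,0,0]
  ],
  "turn": [0,0,0,0,0],
  "hand": [0,0,0,0,0]
}}

```text
clock: 8.3
eef_pos: [0.5118, -0.0399, 0.1383]
tool_rot: [0.014, 1.0, 0.004, 0.001]
ft_force: [3.3, 11.4, -7.3]
grip_width: 0.0855
```

Request:
{"name": "arm_command", "arguments": {
  "translation": [
    [0,0,0],
    [0,0,0],
    [0,0,0],
    [0,0,0],
    [0,0,0]
  ],
  "turn": [0,0,0,0,0],
  "hand": [0,0,0,0,0]
}}

```text
clock: 8.72
eef_pos: [0.5118, -0.0399, 0.1383]
tool_rot: [0.014, 1.0, 0.004, 0.001]
ft_force: [3.0, 11.8, -7.5]
grip_width: 0.0857
```

```bash
python3 - <<'E'
from h import *
rel([.513,-.04,.138])
p,d=camera("scene"); cv2.imwrite("pics/s3.png",cv2.resize(p[130:250,220:400,::-1],None,fx=4,fy=4))
for n in ["jaw_face","fixed_face"]:
    for q in spot_point("scene",n)[:1]: r,c=q["location"]; print(n,q,px2w("scene",r,c,z=.057).round(4))
p,d=camera("scene")
E
```

```text
8.7167 [ 0.5118 -0.0399  0.1383] yaw 178.4 q [-0.08  0.34 -0.15  1.08  0.01 -0.05] rel cm [-0.12 -0.01  0.03] F [ 3.  11.8 -7.5]
jaw_face {'location': [208.3, 323.7], 'conf': 0.81} [0.5333 0.2098 0.057 ]
fixed_face {'location': [203.6, 302.9], 'conf': 0.61} [0.5162 0.1501 0.057 ]
```

View pics/s3.png

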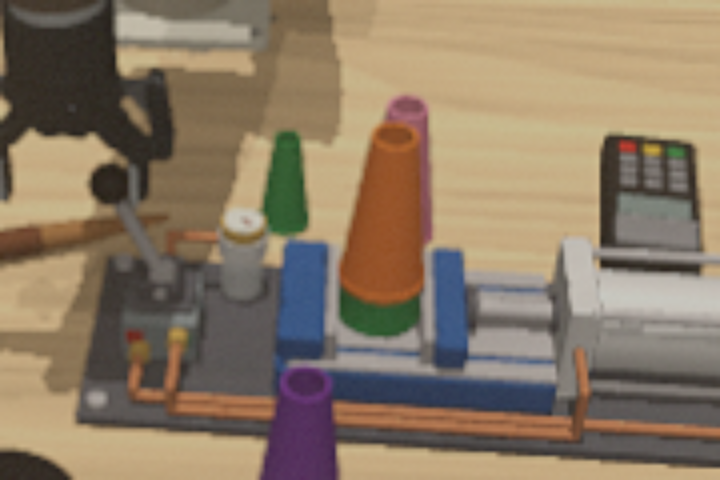

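The jaws now sit against both sides of the green foot (330 and 430 at row ~320), with the opening near 60 mm. I'll hold 1.7 s more for full grip, then ease the lever back.

Request:
{"name": "arm_command", "arguments": {
  "translation": [
    [0,0,0],
    [0,0,0],
    [0,0,0],
    [0,0,0],
    [0,0,0]
  ],
  "turn": [0,0,0,0,0],
  "hand": [0,0,0,0,0]
}}

```text
clock: 9.33
eef_pos: [0.5118, -0.0399, 0.1383]
tool_rot: [0.014, 1.0, 0.004, 0.001]
ft_force: [2.5, 12.1, -7.0]
grip_width: 0.0856
```

Request:
{"name": "arm_command", "arguments": {
  "translation": [
    [0,0,0],
    [0,0,0],
    [0,0,0],
    [0,0,0],
    [0,0,0]
  ],
  "turn": [0,0,0,0,0],
  "hand": [0,0,0,0,0]
}}

```text
clock: 9.75
eef_pos: [0.5118, -0.0399, 0.1383]
tool_rot: [0.014, 1.0, 0.004, 0.001]
ft_force: [3.5, 10.1, -6.7]
grip_width: 0.0855
```

Request:
{"name": "arm_command", "arguments": {
  "translation": [
    [0,0,0],
    [0,0,0],
    [0,0,0],
    [0,0,0],
    [0,0,0]
  ],
  "turn": [0,0,0,0,0],
  "hand": [0,0,0,0,0]
}}

```text
clock: 10.17
eef_pos: [0.5118, -0.0399, 0.1383]
tool_rot: [0.014, 1.0, 0.004, 0.001]
ft_force: [3.1, 11.7, -6.5]
grip_width: 0.0853
```

Request:
{"name": "arm_command", "arguments": {
  "translation": [
    [0,0,0],
    [0,0,0],
    [0,0,0],
    [0,0,0],
    [0,0,0]
  ],
  "turn": [0,0,0,0,0],
  "hand": [0,0,0,0,0]
}}

```text
clock: 10.58
eef_pos: [0.5118, -0.0399, 0.1383]
tool_rot: [0.014, 1.0, 0.004, 0.001]
ft_force: [1.8, 11.2, -7.0]
grip_width: 0.0858
```

Request:
{"name": "arm_command", "arguments": {
  "translation": [
    [0,1.5,0],
    [0,3,0],
    [0,4.5,0],
    [0,6,0],
    [0,6.7,0]
  ],
  "turn": [0,0,0,0,0],
  "hand": [0,0,0,0,0]
}}

```text
clock: 11.0
eef_pos: [0.5139, 0.025, 0.1396]
tool_rot: [0.014, 1.0, 0.0, 0.001]
ft_force: [0.2, 0.1, -0.2]
grip_width: 0.0853
```

Request:
{"name": "arm_command", "arguments": {
  "translation": [
    [0,0,0],
    [0,0,0],
    [0,0,0],
    [0,0,0],
    [0,0,0]
  ],
  "turn": [0,0,0,0,0],
  "hand": [0,0,0,0,0]
}}

```text
clock: 11.42
eef_pos: [0.5131, 0.0234, 0.1383]
tool_rot: [0.015, 1.0, -0.0, -0.0]
ft_force: [0.3, 0.3, -1.2]
grip_width: 0.0855
```

Request:
{"name": "arm_command", "arguments": {
  "translation": [
    [0,0,0],
    [0,0,0],
    [0,0,0],
    [0,0,0],
    [0,0,0]
  ],
  "turn": [0,0,0,0,0],
  "hand": [0,0,0,0,0]
}}

```text
clock: 11.83
eef_pos: [0.5131, 0.0242, 0.1383]
tool_rot: [0.014, 1.0, 0.0, -0.0]
ft_force: [0.2, -0.3, -0.4]
grip_width: 0.0852
```

Request:
{"name": "arm_command", "arguments": {
  "translation": [
    [0,0,-3],
    [0,0,-6],
    [0,0,-9],
    [0,0,-12],
    [0,0,-14]
  ],
  "turn": [0,0,0,0,0],
  "hand": [0,0,0,0,0]
}}

```text
clock: 12.25
eef_pos: [0.5138, 0.0243, 0.2815]
tool_rot: [0.014, 1.0, 0.0, 0.002]
ft_force: [0.2, 0.2, 0.1]
grip_width: 0.0855
```

Request:
{"name": "arm_command", "arguments": {
  "translation": [
    [0,2,0],
    [0,5,0],
    [0,8,0],
    [0,9,0],
    [0,9,0]
  ],
  "turn": [0,0,0,0,0],
  "hand": [0,0,0,0,0]
}}

```text
clock: 12.67
eef_pos: [0.5156, 0.1163, 0.2781]
tool_rot: [0.012, 1.0, 0.0, -0.0]
ft_force: [1.0, 0.3, -1.3]
grip_width: 0.0854
```

```bash
python3 - <<'E'
from h import *
rel([.513,.183,.167])
out=[]
for cam in ["scene","top","wrist"]:
    ci=camera_info(cam); p,d=camera(cam); cv2.imwrite(f"pics/{cam}4.png",p[:,:,::-1])
    hsv=cv2.cvtColor(p,cv2.COLOR_RGB2HSV)
    for n,z in [("knob",.16),("outer_cone",.077)]:
        for q in spot_point(cam,n)[:2]: r,c=q["location"]; print(cam,n,np.round(q["conf"],2),[r,c],px2w(cam,r,c,z=z,ci=ci).round(4))
t=cv2.imread("pics/wrist4.png"); s=cv2.resize(cv2.imread("pics/scene4.png")[130:226,220:348],(512,384)); 
cv2.imwrite("pics/j4.png",cv2.resize(np.hstack([t,s]),(800,300)))
E
```

```text
12.6667 [0.5156 0.1163 0.2781] yaw 178.6 q [0.22 0.29 0.15 1.44 0.   0.25] rel cm [ 0.42  6.66 11.11] F [ 1.   0.3 -1.3]
scene knob 0.66 [175.6, 260.0] [0.5233 0.0259 0.16  ]
scene outer_cone 0.78 [260.3, 291.6] [0.7505 0.1188 0.077 ]
scene outer_cone 0.71 [186.1, 319.9] [0.4565 0.2006 0.077 ]
top knob 0.51 [183.0, 249.0] [0.5147 0.0246 0.16  ]
top outer_cone 0.62 [146.0, 217.4] [0.6386 0.1195 0.077 ]
wrist knob 0.57 [188.8, 146.9] [0.5128 0.0253 0.16  ]
wrist outer_cone 0.65 [12.2, 348.4] [0.3795 0.192  0.077 ]
wrist outer_cone 0.6 [161.9, 332.0] [0.5124 0.1811 0.077 ]
```

View pics/j4.png

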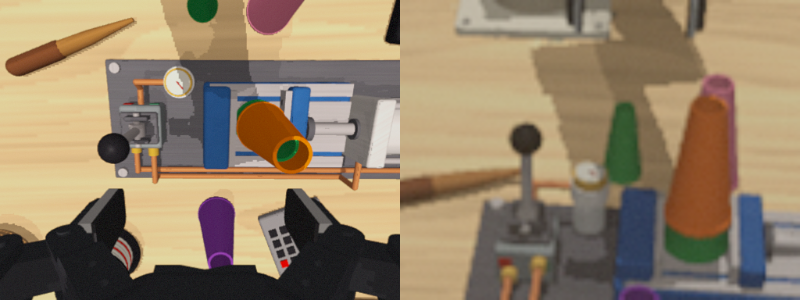

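The lever is upright again (scene panel, knob at (526,138)). The green foot is between the jaws and the orange nose rim is at (292,155) in the wrist panel.

```bash
python3 - <<'E'
from h import *
print(px2w("wrist",198,373.8,z=.202), px2w("scene",162,319.5,z=.202))
p=cv2.imread("pics/wrist4.png"); h=cv2.cvtColor(p,cv2.COLOR_BGR2HSV)
m=cv2.inRange(h,(5,150,60),(18,255,255)); n,l,s,c=cv2.connectedComponentsWithStats(m); i=1+np.argmax(s[1:,4]); print(s[i],c[i])
rel([.514,.181,.167])
E
```

```text
[0.51236488 0.18297621 0.202     ] [0.50854171 0.1865563  0.202     ]
[ 172  130  340  113 8669] [340.82673895 193.06575153]
13.1167 [0.5158 0.1133 0.2784] yaw 178.3 q [ 0.22  0.29  0.15  1.44 -0.    0.25] rel cm [ 0.38  6.76 11.14] F [ 0.1 -0.   0.7]
```

Request:
{"name": "arm_command", "arguments": {
  "translation": [
    [0.2,3,0],
    [0.5,6,0],
    [0.5,7,0],
    [0.5,7,0],
    [0.5,7,0]
  ],
  "turn": [0,0,0,0,0],
  "hand": [0,0,0,0,0]
}}

```text
clock: 13.53
eef_pos: [0.5127, 0.184, 0.2781]
tool_rot: [0.014, 1.0, -0.0, -0.0]
ft_force: [0.0, -0.6, 0.1]
grip_width: 0.0853
```

Request:
{"name": "arm_command", "arguments": {
  "translation": [
    [0,0,2.5],
    [0,0,5],
    [0,0,7.5],
    [0,0,9.5],
    [0,0,10.8]
  ],
  "turn": [0,0,0,0,0],
  "hand": [0,0,0,0,0]
}}

```text
clock: 13.95
eef_pos: [0.5116, 0.1821, 0.168]
tool_rot: [0.015, 1.0, -0.001, -0.002]
ft_force: [0.1, 0.2, 0.3]
grip_width: 0.0854
```

Request:
{"name": "arm_command", "arguments": {
  "translation": [
    [0,0,0],
    [0,0,0]
  ],
  "turn": [0,0],
  "hand": [0,0]
}}

```text
clock: 14.12
eef_pos: [0.5124, 0.1828, 0.17]
tool_rot: [0.015, 1.0, -0.001, -0.001]
ft_force: [0.2, 1.2, 0.3]
grip_width: 0.0854
```

```bash
python3 - <<'E'
from h import *
ci=camera_info("wrist")
p,d=camera("wrist"); cv2.imwrite("pics/w5.png",p[:,:,::-1]); 
rel([.5125,.183,.169])
E
```

```text
14.1667 [0.5132 0.1834 0.1711] yaw 178.3 q [ 0.34  0.37 -0.01  1.19 -0.    0.37] rel cm [ 0.07 -0.04  0.21] F [0.1 0.1 0.7]
```

View pics/w5.png

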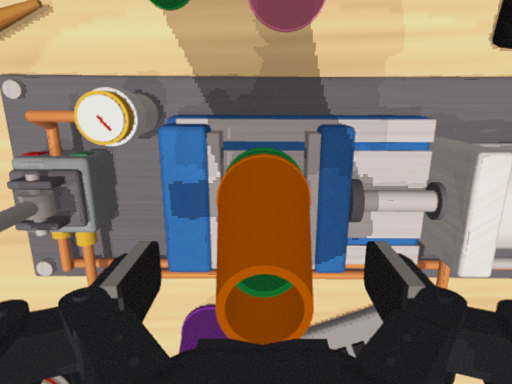

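The nose at (305,264) is centred between the fingers. Closing.

Request:
{"name": "arm_command", "arguments": {
  "translation": [
    [0,0,0.2],
    [0,0,0.2],
    [0,0,0.2],
    [0,0,0.2],
    [0,0,0.2]
  ],
  "turn": [0,0,0,0,0],
  "hand": [0.3,0.5,1,1,1]
}}

```text
clock: 14.58
eef_pos: [0.5131, 0.184, 0.169]
tool_rot: [0.014, 1.0, -0.0, 0.001]
ft_force: [0.4, -1.4, 2.7]
grip_width: 0.0382
```

Request:
{"name": "arm_command", "arguments": {
  "translation": [
    [0,0,0],
    [0,0,0],
    [0,0,0],
    [0,0,0],
    [0,0,0]
  ],
  "turn": [0,0,0,0,0],
  "hand": [1,1,1,1,1]
}}

```text
clock: 15.0
eef_pos: [0.5131, 0.184, 0.1689]
tool_rot: [0.014, 1.0, -0.0, 0.001]
ft_force: [0.0, -1.9, 4.7]
grip_width: 0.0382
```

Request:
{"name": "arm_command", "arguments": {
  "translation": [
    [0,0,0],
    [0,0,0],
    [0,0,0],
    [0,0,0],
    [0,0,0]
  ],
  "turn": [0,0,0,0,0],
  "hand": [1,1,1,1,1]
}}

```text
clock: 15.42
eef_pos: [0.5131, 0.184, 0.1689]
tool_rot: [0.014, 1.0, -0.0, 0.001]
ft_force: [0.4, -2.1, 5.2]
grip_width: 0.0383
```

Request:
{"name": "arm_command", "arguments": {
  "translation": [
    [0,0,-0.2],
    [0,0,-0.4],
    [0,0,-0.6],
    [0,0,-0.8],
    [0,0,-1.0]
  ],
  "turn": [0,0,0,0,0],
  "hand": [1,1,1,1,1]
}}

```text
clock: 15.83
eef_pos: [0.512, 0.1843, 0.1774]
tool_rot: [0.014, 1.0, -0.0, -0.001]
ft_force: [0.8, -0.7, -4.9]
grip_width: 0.038
```

Request:
{"name": "arm_command", "arguments": {
  "translation": [
    [0,0,-0.2],
    [0,0,-0.4],
    [0,0,-0.6],
    [0,0,-0.8],
    [0,0,-1.0]
  ],
  "turn": [0,0,0,0,0],
  "hand": [1,1,1,1,1]
}}

```text
clock: 16.25
eef_pos: [0.513, 0.1845, 0.1892]
tool_rot: [0.014, 1.0, 0.0, 0.001]
ft_force: [0.7, 0.3, -0.7]
grip_width: 0.0383
```

```bash
python3 - <<'E'
from h import *
p,d=camera("scene"); cv2.imwrite("pics/s6.png",cv2.resize(p[130:250,220:400,::-1],None,fx=4,fy=4))
rel([.5125,.183,.169]); print(get_obs()["grip_width"])
E
```

```text
16.3 [0.5131 0.1846 0.1895] yaw 178.4 q [0.35 0.36 0.02 1.23 0.   0.37] rel cm [ 0.06 -0.16  2.05] F [-0.2 -0.3 -0.9]
0.03820186247865538
```

View pics/s6.png

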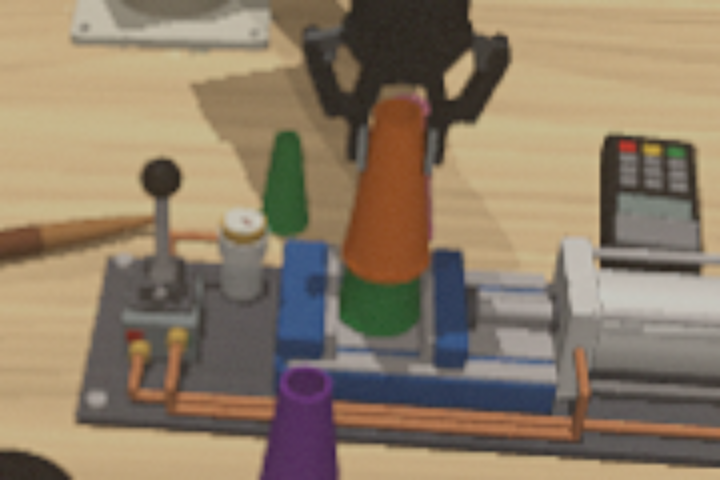

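The orange cone is free (its foot has risen about 20 mm) and the green one stays on the bed. Lifting clear, then carrying it to the tray.

Request:
{"name": "arm_command", "arguments": {
  "translation": [
    [0,0,-1.5],
    [0,0,-4],
    [0,0,-7],
    [0,0,-10],
    [0,0,-12]
  ],
  "turn": [0,0,0,0,0],
  "hand": [1,1,1,1,1]
}}

```text
clock: 16.72
eef_pos: [0.5132, 0.1845, 0.3117]
tool_rot: [0.014, 1.0, 0.001, 0.002]
ft_force: [0.7, 0.2, 0.2]
grip_width: 0.0381
```

Request:
{"name": "arm_command", "arguments": {
  "translation": [
    [0,0,0],
    [0,-1,0],
    [0,-3,0],
    [0,-6,0],
    [0,-9,0]
  ],
  "turn": [0,0,0,0,0],
  "hand": [1,1,1,1,1]
}}

```text
clock: 17.13
eef_pos: [0.509, 0.0932, 0.3064]
tool_rot: [0.013, 1.0, -0.0, -0.002]
ft_force: [1.2, 0.1, -0.4]
grip_width: 0.0382
```

Request:
{"name": "arm_command", "arguments": {
  "translation": [
    [0,-3,0],
    [0,-6,0],
    [0,-9,0],
    [0,-12,0],
    [0,-15,0]
  ],
  "turn": [0,0,0,0,0],
  "hand": [1,1,1,1,1]
}}

```text
clock: 17.55
eef_pos: [0.5043, -0.0575, 0.3066]
tool_rot: [0.015, 1.0, 0.0, -0.002]
ft_force: [0.5, -0.5, -0.6]
grip_width: 0.0381
```

Request:
{"name": "arm_command", "arguments": {
  "translation": [
    [0.8,-3,0],
    [1.6,-6,0],
    [2.4,-9,0],
    [3.2,-12,0],
    [3.9,-15,0]
  ],
  "turn": [0,0,0,0,0],
  "hand": [1,1,1,1,1]
}}

```text
clock: 17.97
eef_pos: [0.4605, -0.2059, 0.3066]
tool_rot: [0.015, 1.0, 0.001, -0.002]
ft_force: [0.8, 0.1, -0.0]
grip_width: 0.0382
```

Request:
{"name": "arm_command", "arguments": {
  "translation": [
    [0,-3,0],
    [0,-6,0],
    [0,-8,0],
    [0,-9,0],
    [0,-9,0]
  ],
  "turn": [0,0,0,0,0],
  "hand": [1,1,1,1,1]
}}

```text
clock: 18.38
eef_pos: [0.4586, -0.2962, 0.3064]
tool_rot: [0.016, 1.0, 0.001, -0.001]
ft_force: [0.2, 1.0, -0.0]
grip_width: 0.0381
```

```bash
python3 - <<'E'
from h import *
rel([.461,-.296,.097]); print(get_obs()["grip_width"])
for cam in ["top","scene","wrist"]:
    p,d=camera(cam); cv2.imwrite(f"pics/{cam}7.png",p[:,:,::-1])
a=cv2.resize(cv2.imread("pics/wrist7.png"),(400,300)); b=cv2.resize(cv2.imread("pics/scene7.png")[100:268,110:334],(400,300)); cv2.imwrite("pics/j7.png",np.hstack([a,b]))
E
```

```text
18.3833 [ 0.4586 -0.2962  0.3064] yaw 178.2 q [-0.57  0.32  0.27  1.52 -0.   -0.54] rel cm [-0.3  -0.   20.94] F [ 0.2  1.  -0. ]
0.03811407986182877
```

View pics/j7.png

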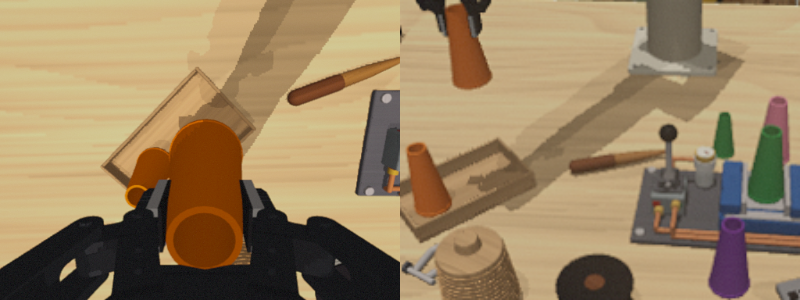

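```bash
python3 - <<'E'
from h import *
ci=camera_info("wrist")
for x,y in [(197,68),(253,127),(103,164)]: print(px2w("wrist",y*1.28,x*1.28,z=.035,ci=ci).round(3))
E
```

```text
[ 0.381 -0.303  0.035]
[ 0.47  -0.22   0.035]
[ 0.523 -0.458  0.035]
```

Request:
{"name": "arm_command", "arguments": {
  "translation": [
    [-0.1,0,3],
    [-0.2,0,6.5],
    [-0.3,0,10],
    [-0.3,0,13],
    [-0.3,0,15]
  ],
  "turn": [0,0,0,0,0],
  "hand": [1,1,1,1,1]
}}

```text
clock: 18.95
eef_pos: [0.4617, -0.2916, 0.1552]
tool_rot: [0.013, 1.0, 0.001, -0.002]
ft_force: [-0.7, 0.1, -0.7]
grip_width: 0.0379
```

Request:
{"name": "arm_command", "arguments": {
  "translation": [
    [0,0,1.5],
    [0,0,3],
    [0,0,4.2],
    [0,0,5],
    [0,0,5]
  ],
  "turn": [0,0,0,0,0],
  "hand": [1,1,1,1,1]
}}

```text
clock: 19.37
eef_pos: [0.462, -0.2924, 0.1066]
tool_rot: [0.013, 1.0, 0.001, -0.002]
ft_force: [-0.1, 0.1, -0.2]
grip_width: 0.0379
```

```bash
python3 - <<'E'
from h import *
rel([.461,-.296,.097])
E
```

```text
19.3667 [ 0.462  -0.2924  0.1066] yaw 178.5 q [-0.56  0.43 -0.1   1.04  0.   -0.54] rel cm [ 0.09 -0.36  0.96] F [-0.1  0.1 -0.2]
```

Request:
{"name": "arm_command", "arguments": {
  "translation": [
    [0,0,0.3],
    [0,0,0.6],
    [0,0,0.8],
    [0,0,0.8]
  ],
  "turn": [0,0,0,0],
  "hand": [1,1,1,1]
}}

```text
clock: 19.7
eef_pos: [0.4631, -0.2945, 0.1005]
tool_rot: [0.014, 1.0, -0.0, 0.0]
ft_force: [-0.0, 0.4, 0.1]
grip_width: 0.0381
```

Request:
{"name": "arm_command", "arguments": {
  "translation": [
    [0,0,0.1],
    [0,0,0.2],
    [0,0,0.2]
  ],
  "turn": [0,0,0],
  "hand": [1,1,1]
}}

```text
clock: 19.95
eef_pos: [0.4629, -0.2946, 0.0983]
tool_rot: [0.014, 1.0, -0.0, 0.0]
ft_force: [0.1, 0.2, 0.1]
grip_width: 0.0384
```

Request:
{"name": "arm_command", "arguments": {
  "translation": [
    [0,0,0.1],
    [0,0,0.1],
    [0,0,0.1]
  ],
  "turn": [0,0,0],
  "hand": [1,1,1]
}}

```text
clock: 20.2
eef_pos: [0.4631, -0.2946, 0.0979]
tool_rot: [0.014, 1.0, -0.0, 0.0]
ft_force: [-0.6, 1.0, 3.4]
grip_width: 0.0381
```

Request:
{"name": "arm_command", "arguments": {
  "translation": [
    [0,0,0.1],
    [0,0,0.1],
    [0,0,0.1]
  ],
  "turn": [0,0,0],
  "hand": [1,1,1]
}}

```text
clock: 20.45
eef_pos: [0.4633, -0.2946, 0.0979]
tool_rot: [0.014, 1.0, -0.0, 0.001]
ft_force: [-2.0, 2.1, 9.2]
grip_width: 0.0381
```

The floor pushes back (9 N upward). I'll relieve that, then open gently and retreat.

Request:
{"name": "arm_command", "arguments": {
  "translation": [
    [0,0,-0.1],
    [0,0,-0.1],
    [0,0,-0.1],
    [0,0,-0.1],
    [0,0,-0.1]
  ],
  "turn": [0,0,0,0,0],
  "hand": [0.5,0.45,0.3,0.1,0]
}}

```text
clock: 20.87
eef_pos: [0.4627, -0.2944, 0.0969]
tool_rot: [0.014, 1.0, 0.0, -0.0]
ft_force: [0.3, 0.6, -0.7]
grip_width: 0.0804
```

Request:
{"name": "arm_command", "arguments": {
  "translation": [
    [0,0,0],
    [0,0,0],
    [0,0,0],
    [0,0,0]
  ],
  "turn": [0,0,0,0],
  "hand": [0,0,0,0]
}}

```text
clock: 21.2
eef_pos: [0.4629, -0.2945, 0.0972]
tool_rot: [0.014, 1.0, 0.0, -0.0]
ft_force: [-0.2, 0.4, 0.0]
grip_width: 0.0855
```

Request:
{"name": "arm_command", "arguments": {
  "translation": [
    [0,0,-1],
    [0,0,-3],
    [0,0,-6],
    [0,0,-9],
    [0,0,-12]
  ],
  "turn": [0,0,0,0,0],
  "hand": [0,0,0,0,0]
}}

```text
clock: 21.62
eef_pos: [0.4626, -0.2943, 0.2193]
tool_rot: [0.014, 1.0, 0.0, -0.0]
ft_force: [0.7, -0.1, 0.1]
grip_width: 0.0855
```

Request:
{"name": "arm_command", "arguments": {
  "translation": [
    [3,0,-2],
    [6,0,-4],
    [9,0,-5],
    [9,0,-5],
    [9,0,-5]
  ],
  "turn": [0,0,0,0,0],
  "hand": [0,0,0,0,0]
}}

```text
clock: 22.03
eef_pos: [0.3724, -0.2923, 0.2694]
tool_rot: [0.015, 1.0, -0.001, 0.002]
ft_force: [0.7, 0.2, -0.3]
grip_width: 0.0858
```

```bash
python3 - <<'E'
from h import *
rel([.461,-.296,.097])
p,d=camera("scene"); cv2.imwrite("pics/s8.png",cv2.resize(p[120:270,90:350,::-1],None,fx=3,fy=3))
p,d=camera("top"); ok=cv2.imread("pics/top1.png").astype(int)
for n in ["outer_cone","tray_cone","tray"]:
    for q in spot_point("top",n)[:4]: print(n,np.round(q["conf"],2),px2w("top",*q["location"],z=.005).round(3))
E
```

```text
22.0333 [ 0.3724 -0.2923  0.2694] yaw 178.3 q [-0.67  0.18 -0.01  1.38  0.   -0.63] rel cm [-8.81 -0.06 17.27] F [ 0.7  0.2 -0.3]
outer_cone 0.83 [0.36  0.207 0.005]
outer_cone 0.7 [0.668 0.134 0.005]
outer_cone 0.57 [ 0.46  -0.287  0.005]
outer_cone 0.57 [0.527 0.012 0.005]
tray_cone 0.97 [ 0.528 -0.381  0.005]
tray 0.65 [ 0.493 -0.335  0.005]
```

View pics/s8.png

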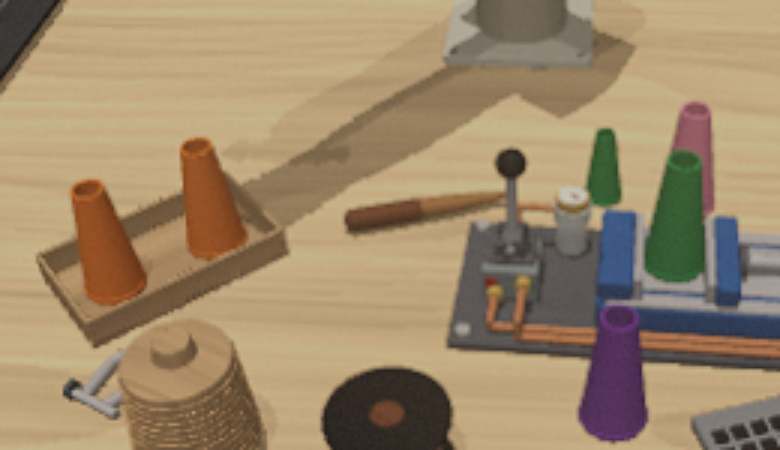

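Both orange cones stand upright in the tray (feet at (215,240) and (115,290)). The green cone stands upright between the jaws at (678,215), and the lever is upright at (511,163). Handing in.

```bash
python3 -c "
from workcell import *
print(job_done())"
```

```text
the job is handed in; nothing more can be done
None
```

The job is done and handed in at about 22 s of the 58 s allowed; no verdict was reported.

- **What I did:** I pushed the lever to the closing side with the open fingers around the knob. I held it there for about 5.5 s and then let it spring back to centre. I gripped the orange cone by its nose, at 38 mm wide. It came free within the first 20 mm of lift, and I set it down in the free half of the tray.
- **Last checks:** In the final scene picture the orange cone stands upright in the tray at about (0.46, -0.29) m, beside the cone already there. That cone and the other bench objects in the picture look undisturbed. The green cone is upright on the bed between the jaws, the lever is upright, and the gripper is open and clear.
- **Not measured:** I never measured the vice's grip force. I inferred it from the hold time, the jaw opening of about 60 mm, and the green cone staying put during the lift.
- **Disagreements:**
  - The cone nose position differed by about 4 mm in each direction between the scene and wrist cameras. I used the wrist value, and the grip came out centred.
  - In the last top picture the network also reported an "outer_cone" at (0.53, 0.01), near the lever, where no cone stands.

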